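# Close and seal the push-button canister

### The job

Put the lid back on the clear canister of lemons and seal it. The big button in the lid is a push-push latch (one full press pops it up as the lid's handle, the next one makes it stay down): it is down now, so press it until it pops up, take the lid by the raised button, lower or slide it onto the rim without dropping it until it drops fully into the mouth with the button still up, then press the button home and check that it stays down. Leave the canister standing where it is, and do not disturb the pepper mill, the coral pot or the orange packet.

Things in the scene. Friction and masses are not known exactly. Their poses are not given: they have to be found in the camera images.
- lid: Square white lid, 108 x 108 mm with rounded corners, lying right way up on the worktop; 0.25 kg with its button. Origin: centre of its underside; x and y along its sides, z up. Below is a plug 14 mm deep (lowest 6 mm 86 mm square as a lead-in, above that 92 mm square with the seal), then a flange 12 mm thick, too wide to grip. It fits the mouth in any of four quarter turns.
- button (a joint): Travel (m) of the lid's button, growing as it goes down. 0: up, top 24.5 mm over the lid's top. About 0.0165: latched down (as it starts), 8 mm over it. 0.0235: hard stop, 1 mm over it. A damped spring pushes it up: 3 N up, 5 N latched, 6 N at the stop, 2 N more at 50 mm/s. Pressing past 0.022 and letting go swaps its state; a shorter press does not. Press slowly to the stop with 9 to 14 N.
- button_top (a point): Centre of the top of the lid's button, which is a square block 48 x 48 mm with rounded corners, sides parallel to the lid's x and y; steel-coloured top part, teal skirt that shows only while it is up. It does not turn in the lid.
- lid_seat (a point): Centre of the underside of the lid's flange, 14 mm above the lid's origin; it meets the plane of the canister's rim when the lid is fully on.
- lid_top (a point): Centre of the top face of the lid's flange, 26 mm above the lid's origin; the button stands out of it.
- canister: Clear square storage canister, 104 x 104 mm outside, 130 mm high, 0.6 kg, two lemons in it, standing loose on the worktop. Origin: centre of its underside; x and y along its sides. Walls 3.5 mm, so the mouth is 97 mm square: 2.5 mm of play each side of the plug.
- canister_rim (a point): Centre of the canister's mouth, in the plane of its rim, 130 mm above the canister's origin.
- shaker: Brown wooden pepper mill, 58 mm wide, 170 mm high, standing at the left; a bystander. Origin: centre of its underside.
- ramekin: Small coral-red pot, 68 mm wide, 50 mm high, standing at the back; a bystander. Origin: centre of its underside.
- packet: Orange packet, 56 x 155 x 20 mm, lying flat at the right; a bystander. Origin: centre of its underside.

How it is judged (in metres and radians):
On the way, in this order (a step that is already met when the one before it is completed fails the run):
1. the button has popped up (value of joint button below 0.003 m), for 0.2 s.
2. the lid sits fully in the canister's mouth with its button up (horizontal distance between lid_seat and canister_rim below 0.004 m and z of lid_seat in the frame of canister_rim between -0.003 and 0.003 m and angle between the z axis of lid and the z axis of canister, either way round below 0.04 rad and value of joint button below 0.01 m), for 0.1 s.
At the end, for the whole second after the job is handed in: The lid sits on the canister (centred within 4 mm, flange within 3 mm of the rim, level with it within 0.04 rad), its button latched down (travel 0.014 to 0.0205 m), the canister upright (within 0.05 rad), everything at rest and released (horizontal distance between lid_seat and canister_rim below 0.004 m and z of lid_seat in the frame of canister_rim between -0.003 and 0.003 m and angle between the z axis of lid and the z axis of canister, either way round below 0.04 rad and value of joint button between 0.014 and 0.0205 m and linear speed of each of lid, canister below 0.02 m/s and angle between canister's own z axis and vertical below 0.05 rad); the robot touches nothing.
It fails at once if the canister is tipped (over 0.3 rad) or shoved more than 40 mm (angle between canister's own z axis and vertical above 0.3 rad or distance of canister from where it was at the start of the episode above 0.04 m).
It fails at once if the lid is dropped (moves faster than 0.45 m/s with no finger on it) (linear speed of lid above 0.45 m/s and contact force between the fingers and lid below 0.05 N).
It fails at once if the pepper mill is moved more than 25 mm (distance of shaker from where it was at the start of the episode above 0.025 m).
It fails at once if the coral pot is moved more than 25 mm (distance of ramekin from where it was at the start of the episode above 0.025 m).
It fails at once if the orange packet is moved more than 25 mm (distance of packet from where it was at the start of the episode above 0.025 m).
It also fails if it takes over 67 s, if anything falls off the work surface, if the arm or the gripper's body presses on something with over 40 N, if the wrist force passes 120 N, or if a joint passes its speed limit or range.

### The arm

A 6-joint arm with a two-finger parallel gripper is mounted at the origin on a cart in front of the work surface, level with it; the furniture and walls round the work are solid. World frame = base frame: x ahead of the robot, y to its left, z up, the work surface at z = 0. Lengths are in m, angles in degrees, forces in N, time in s.
With the tool pointing down it reaches from about 0.3 to 0.775 m from the base axis. Payload 14.6 kg.
Tool frame: the origin (TCP) lies between the finger pads; the fingertips stand env.tip_extent ahead of it and the grasp point (between the pads) lies 5 mm behind it (env.tip_extent is the distance from the TCP to the fingertips, in m); z points along the fingers, y is the line along which they close (so a half turn about z gives the same grasp; the last joint's range is limited). The gripper opens to 85 mm and grips with 20 to 120 N. Pads are 22 mm wide; open, the fingers measure 114 mm over their backs; the gripper's body (76 mm by 85 mm) begins 54 mm behind the grasp point. The pads swing forward as they close: fully open they stand 13 mm farther back than shut.
Start: joints at [63.679, 17.183, 87.147, -0, 75.671, -3.816], TCP at [0.211, 0.508, 0.245] pointing down, gripper open.
Joint ranges: [-173.82, 173.82], [-45.26, 126.66], [13.44, 144.39], [-59.66, 239.66], [0, 175.72], [-146.38, 146.38]. Speed limits (degrees/s): [127.2, 127.2, 147.25, 180, 180, 180].

### API

Orientations are given as [roll, pitch, yaw] about the fixed x, y, z axes, in that order (R = Rz(yaw) Ry(pitch) Rx(roll)).
In Python, from cell import env, sensors, job, snapshot gives the robot as it stands (env), with the cameras as plain functions, the readings (sensors) and the job (job).
- The arm moves only by the shell command python3 jog.py [FORCE], which reads ROWS from standard input. ROWS is a JSON object with one list for each field, all of the same length, 1 to 8, a row being the entries at one place: x, y, z (the shift in m), turn (a turn about the tool's z in degrees), finger_gap (the finger opening in m); each row shifts and turns the commanded pose from where the row before left it, along the tool's axes as they then stand; what a row does not reach is not made up. A row lasts 1/12 s, in which the tool goes at most 0.0417 m and 7.16 degrees, less where a joint would pass 70% of its speed; a pose out of reach is approached as far as the arm can. The fingers move at their own pace and stop on an object; FORCE is the grip in N (left out, the last holds). Time passes only in rows, so rows that do not move let the fingers close. It prints the time, the measured TCP pose, the force, the opening and the grip force at its end. Input that does not fit is refused with a message, and nothing moves.
- sensors.observe(): the state, without advancing time (a new reading comes with each control period).
- snapshot(name): name is "scene" or "top"; returns a dict with "color" (400x640x3 uint8, red, green, blue), "camera_matrix" (3x3 intrinsics, pixels), "xyz" and "attitude" of the camera in the world. Camera axes: x right, y up, looking along -z (the intrinsics and any distortion apply to the point x, -y, -z); pixel columns grow to the right and rows downward; lengths in m; the calibration is good to about 2 mm. A picture is of the moment at which its call begins. There is no depth.
- job.finish_job(): hands the job in; it is judged then, once.
The state is a dict: "t": time; "q": joint angles; "joint_velocities": joint speeds; "effort": joint torques, N m; "tcp_pos": TCP position; "tcp_rot": TCP orientation; "contact_force": force on the tool from outside, world axes, zero at the start; "torque": the same for the moment, N m; "grip_width": finger opening in m; "finger_force": force on a finger pad.
Only numpy, scipy, OpenCV 4.12 (cv2) and the standard library are available. Lean on these libraries where they do the work, as an engineer would, in place of code of your own. Each camera call takes 0.05 s, during which the arm holds its last target. There are 200 camera calls.

## Working session

There is one attempt and no reset: what is moved stays moved. The work goes in short steps, Python scripts to look and compute and a shell command to move; the robot and the scene stay as the last step left them, time stands still between calls to the robot, and variables do not carry over. Pictures are saved under pics/ and viewed, at most 12 in all, crops included, and the job is handed in when it is done.

```bash
ls; mkdir -p pics; python3 - <<'E'
from cell import env, sensors, job, snapshot
import cv2
for n in("scene","top"):
    s=snapshot(n); cv2.imwrite(f"pics/{n}0.png",s["color"][:,:,::-1]); print(n,s["camera_matrix"],s["xyz"],s["attitude"],[k for k in s])
o=sensors.observe(); print(o, env.tip_extent)
E
```

```text
cell.py
jog.py
pics
scene [[487.17522343   0.         326.64401062]
 [  0.         487.17522343 209.49652335]
 [  0.           0.           1.        ]] [-0.28378986 -0.60999302  0.95089995] [ 49.31423757  -1.2756109  -53.11057985] ['color', 'camera_matrix', 'xyz', 'attitude']
top [[413.4361298    0.         326.28853313]
 [  0.         413.4361298  197.27336478]
 [  0.           0.           1.        ]] [ 0.21610016 -0.01717703  1.43194455] [ 12.58243294  -0.41476622 -92.73315772] ['color', 'camera_matrix', 'xyz', 'attitude']
{'t': 0.1, 'q': array([ 6.36783726e+01,  1.72125259e+01,  8.71779624e+01,  6.98643488e-04,
        7.56713724e+01, -3.81642245e+00]), 'joint_velocities': array([ 0.04217264, -0.1706001 , -0.11951977,  0.04224049, -0.00956287,
        0.00878746]), 'effort': array([-9.80818113e-04, -5.44370627e+01, -3.62374735e+01, -2.12873001e-04,
        3.09061877e-03, -2.62846794e-05]), 'tcp_pos': array([0.21043494, 0.50792678, 0.24476828]), 'tcp_rot': array([-1.79938322e+02, -4.79265975e-03,  1.57494619e+02]), 'contact_force': array([-0.23790419,  0.4857445 ,  0.822977  ]), 'torque': array([0.01892123, 0.02227002, 0.03043714]), 'finger_force': 0.0, 'grip_width': 0.08563362950719201} 0.014
```

View pics/top0.png

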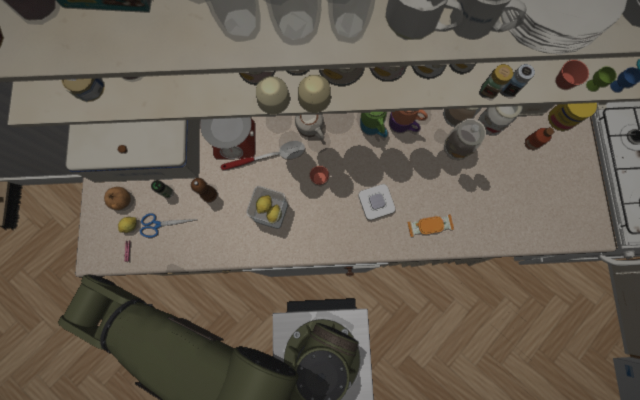

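View pics/scene0.png

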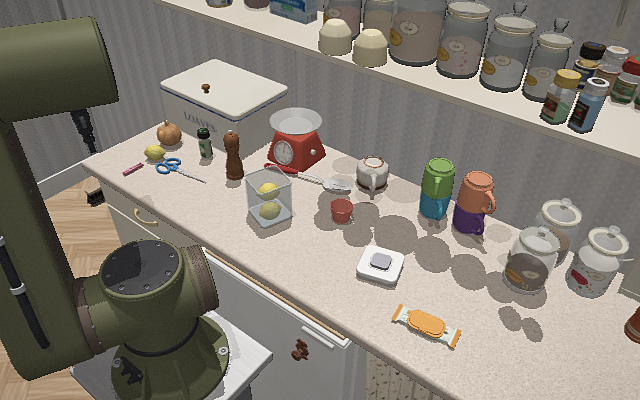

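The top view shows the lid at about (377,203), the canister at (268,208), the pot at (319,176), the packet at (431,226) and the mill at (205,190). In the scene view the lid is at (381,263) and the canister at (269,197). I'll enlarge both in each view.

```bash
python3 - <<'E'
import cv2,numpy as np
t=cv2.imread("pics/top0.png");s=cv2.imread("pics/scene0.png")
def c(im,x,y,w=50,h=37,k=8):
    a=cv2.resize(im[y:y+h,x:x+w],None,fx=k,fy=k,interpolation=cv2.INTER_CUBIC)
    for i in range(0,w,10): cv2.putText(a,str(x+i),(i*k,10),0,.35,(0,0,255));cv2.line(a,(i*k,0),(i*k,h*k),(0,0,255) ,1)
    for i in range(0,h,10): cv2.putText(a,str(y+i),(0,i*k+10),0,.35,(255,0,0));cv2.line(a,(0,i*k),(w*k,i*k),(255,0,0),1)
    return a
A=np.vstack([np.hstack([c(t,352,185),c(t,244,188,50,37)]),np.hstack([c(s,356,244),c(s,240,160,66,49,6)[:296,:400]])])
cv2.imwrite("pics/crop1.png",A);print(A.shape)
E
```

```text
Traceback (most recent call last):
ValueError: all the input array dimensions except for the concatenation axis must match exactly, but along dimension 0, the array at index 0 has size 296 and the array at index 1 has size 294
```

```bash
cat > h.py <<'E'
import cv2,numpy as np
def c(im,x,y,w=50,h=37,k=8):
    a=cv2.resize(im[y:y+h,x:x+w],None,fx=k,fy=k,interpolation=cv2.INTER_CUBIC)
    for i in range(0,w,10): cv2.putText(a,str(x+i),(i*k,10),0,.35,(0,0,255));cv2.line(a,(i*k,0),(i*k,h*k),(0,0,255) ,1)
    for i in range(0,h,10): cv2.putText(a,str(y+i),(0,i*k+10),0,.35,(255,0,0));cv2.line(a,(0,i*k),(w*k,i*k),(255,0,0),1)
    o=np.zeros((300,400,3),np.uint8); a=a[:300,:400]; o[:a.shape[0],:a.shape[1]]=a
    return o
def sheet(l,name): cv2.imwrite(name,np.vstack([np.hstack(l[:2]),np.hstack(l[2:])]) if len(l)>2 else np.hstack(l))
E
python3 - <<'E'
from h import *
t=cv2.imread("pics/top0.png");s=cv2.imread("pics/scene0.png")
sheet([c(t,352,185),c(t,244,185,50,50,6),c(s,356,246),c(s,240,163,66,50,6)],"pics/crop1.png")
E
```

```text
(no output)
```

View pics/crop1.png

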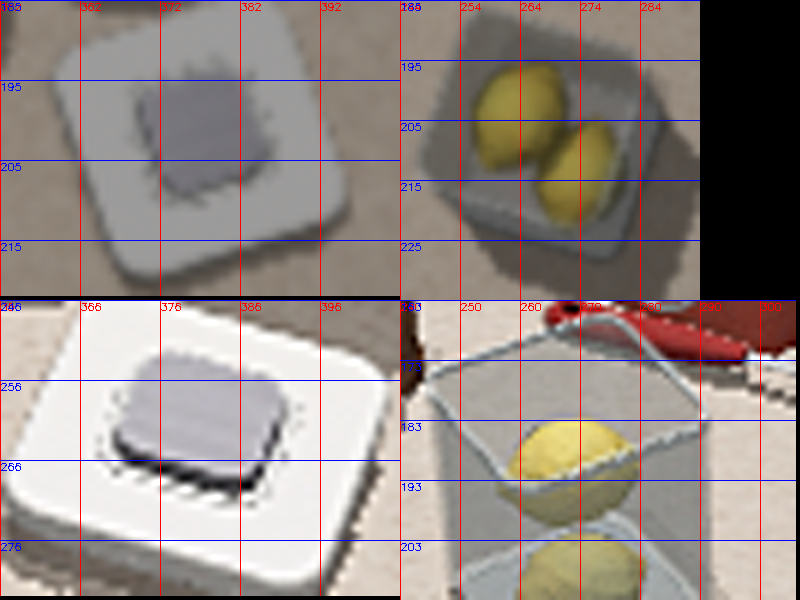

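```bash
cat >> h.py <<'E'
from scipy.spatial.transform import Rotation as Ro
from scipy.optimize import least_squares
CAM={"scene":(487.17522343,326.64401062,209.49652335,[-0.28378986,-0.60999302,0.95089995],[49.31423757,-1.2756109,-53.11057985]),
"top":(413.4361298,326.28853313,197.27336478,[0.21610016,-0.01717703,1.43194455],[12.58243294,-0.41476622,-92.73315772])}
def proj(n,P):
    f,cx,cy,p,a=CAM[n]; q=(np.atleast_2d(P)-p)@Ro.from_euler("xyz",a,degrees=True).as_matrix()
    return np.c_[cx+f*q[:,0]/-q[:,2],cy-f*q[:,1]/-q[:,2]]
def sq(x,y,yaw,z,a,r=0):
    h=a/2-r; t=np.radians(np.arange(0,360,10)) if r else np.radians([45,135,225,315])
    s=np.c_[np.sign(np.cos(t+1e-6)),np.sign(np.sin(t+1e-6))]
    L=s*h+(r*np.c_[np.cos(t),np.sin(t)] if r else 0)
    c_,s_=np.cos(np.radians(yaw)),np.sin(np.radians(yaw))
    return np.c_[x+L@[c_,-s_],y+L@[s_,c_],np.full(len(L),z)]
def fit(obs,z,a,x0):
    # obs: list of (view, 4 corner pixels any order)
    def f(p):
        r=[]
        for n,px in obs:
            q=proj(n,sq(*p,z,a)); 
            for u in px: r+=list(q[np.argmin(((q-u)**2).sum(1))]-u)
        return r
    s=least_squares(f,x0); return s.x,np.round(s.fun,1)
def maskfit(n,mask,z,a,r,x0):
    # fit outline to binary mask by overlap
    from scipy.optimize import minimize
    K=8
    ys,xs=np.nonzero(mask);x1,y1=xs.min()-6,ys.min()-6;M=mask[y1:ys.max()+7,x1:xs.max()+7].astype(float)
    def f(p):
        q=(proj(n,sq(*p,z,a,r))-[x1,y1]+.5)*K; B=np.zeros((M.shape[0]*K,M.shape[1]*K),np.uint8)
        cv2.fillPoly(B,[np.int32(q)],1); B=cv2.resize(B.astype(np.float32),M.shape[::-1],interpolation=cv2.INTER_AREA)
        return np.abs(B-M).sum()
    s=minimize(f,x0,method="Nelder-Mead",options=dict(initial_simplex=[x0,*(np.array(x0)+np.diag([.01,.01,8]))]))
    return s.x,s.fun,M.sum()
E
python3 - <<'E'
from h import *
t=cv2.imread("pics/top0.png");s=cv2.imread("pics/scene0.png")
S=np.array([[257.5,194.7],[291.2,183],[275.8,166],[244.2,175.5]]);T=np.array([[255.7,186.7],[248.2,215.8],[279.8,227.5],[288.7,201.7]])
for o in([("scene",S)],[("top",T)],[("scene",S),("top",T)]): print("can",fit(o,.13,.104,[.42,.15,20]))
o=[("top",np.array([[135,85],[245,70],[275,155],[170,200]])/8+[352,185]-.5)]
print("btn",fit(o,.034,.044,[.45,-.16,20]))
print("btn s",fit([("scene",np.array([[160,50],[290,85],[250,180],[110,135]])/8+[356,246]-.5)],.034,.044,[.45,-.16,20]))
for n,im,(u,v),w in(("scene",s,(381,263),30),("top",t,(377,203),22)):
    g=cv2.cvtColor(im,cv2.COLOR_BGR2GRAY); sat=cv2.cvtColor(im,cv2.COLOR_BGR2HSV)[:,:,1]
    m=np.zeros_like(g)
    sub=(slice(v-w,v+w),slice(u-w,u+w))
    m[sub]=((sat[sub]<25)&(g[sub]>(220 if n=="scene" else 125)))*255
    k,l,st,_=cv2.connectedComponentsWithStats(m); i=1+np.argmax(st[1:,4]); m=(l==i).astype(np.uint8)
    cs,_=cv2.findContours(m,cv2.RETR_EXTERNAL,cv2.CHAIN_APPROX_NONE); cv2.drawContours(m,cs,-1,1,-1)
    for r in(.012,.018): print("lid",n,r,maskfit(n,m,.026,.108,r,[.45,-.16,20]))
E
```

```text
can (array([ 0.45902661,  0.17355845, 14.8317529 ]), array([  4.7,   3.5, -11.5,  -6.5,   3.9,  10.5,   2.7,  -7.8]))
can (array([ 0.4455584 ,  0.16087941, 23.81236659]), array([ 16.3,  10.5,  -5.7,  -4.4,   6. ,  -1.7, -16.7,  -4.5]))
can (array([ 0.45094561,  0.16600363, 18.89949374]), array([  6.7,   5.6, -12. ,  -5.1,   3.4,  11.9,   0.8,  -5.1,  16.5,
         9.7,  -6.5,  -7.8,   3.6,  -1.4, -16.5,  -5.3]))
btn (array([  0.50474929,  -0.20275457, -32.84181055]), array([ 2.1, -2.1, -0.5,  6. , -4.3, -4.6,  2.7,  0.6]))
btn s (array([ 0.49457744, -0.21770227, 54.82365822]), array([ 7.5,  3.9, -8.7, -0.5,  3. , -0.3, -1.9, -3.2]))
lid scene 0.012 (array([ 0.50936723, -0.21490219, 15.60284909]), np.float64(75.859375), np.float64(1179.0))
lid scene 0.018 (array([ 0.50953296, -0.21488278, 15.9995399 ]), np.float64(57.578125), np.float64(1179.0))
lid top 0.012 (array([ 0.50828625, -0.21685893, 15.39073952]), np.float64(41.546875), np.float64(900.0))
lid top 0.018 (array([ 0.50835423, -0.21670997, 15.17077024]), np.float64(30.734375), np.float64(900.0))
```

```bash
python3 - <<'E'
from h import *
S=np.array([[257.5,194.7],[291.2,183],[275.8,166],[244.2,175.5]]);T=np.array([[255.7,186.7],[248.2,215.8],[279.8,227.5],[288.7,201.7]])
for o in([("scene",S)],[("top",T)],[("scene",S),("top",T)]):
  r=[fit(o,.13,.104,[.46,.17,y]) for y in(-40,-20,0,20,40,-30)]; print("can",min(r,key=lambda r:(r[1]**2).sum()))
q=proj("top",sq(.509,-.216,15.5,.034,.048));print(q.mean(0))
for x in (.45,.46):print(proj("top",[[x,.168,.13]]))
E
```

```text
can (array([  0.49123731,   0.15489037, -23.31201879]), array([ 0. ,  0.7,  1.3,  1.1,  0.4, -1.4, -1.7, -0.7]))
can (array([  0.48006   ,   0.14742761, -21.53050097]), array([ 3. ,  1.1, -1.1,  1.9, -2.1,  0.7,  0.2, -3.8]))
can (array([  0.48433023,   0.14957363, -22.36103126]), array([ 0.1,  2.8,  1.3,  2.8, -0.2,  0.3, -2.2,  1.4,  2.6, -0.3, -1.9,
        0.4, -3.1, -0.4, -0.3, -4.8]))
[376.6900313  200.19321067]
[[261.82525844 217.31412168]]
[[261.78202362 214.2284486 ]]
```

```bash
cat >> h.py <<'E'
def ov(im,n,polys,x,y,w,h,k):
    a=cv2.resize(im[y:y+h,x:x+w],None,fx=k,fy=k,interpolation=cv2.INTER_CUBIC)
    for P,col in polys: cv2.polylines(a,[np.int32((proj(n,P)-[x,y]+.5)*k)],True,col,1)
    o=np.zeros((300,400,3),np.uint8); a=a[:300,:400]; o[:a.shape[0],:a.shape[1]]=a
    return o
E
python3 - <<'E'
from h import *
t=cv2.imread("pics/top0.png");s=cv2.imread("pics/scene0.png")
p=(.491,.155,-23.3);l=(.509,-.216,15.5)
P=[(sq(*p,.13,.104),(0,0,255)),(sq(*p,.13,.097),(0,200,0)),(sq(*p,0,.104),(255,0,0))]
L=[(sq(*l,.026,.108,.015),(0,0,255)),(sq(*l,.034,.048),(0,200,0))]
sheet([ov(t,"top",L,352,185,50,37,8),ov(t,"top",P,242,182,55,50,6),ov(s,"scene",L,356,246,50,37,8),ov(s,"scene",P,238,162,66,50,6)],"pics/ov1.png")
E
```

```text
(no output)
```

View pics/ov1.png

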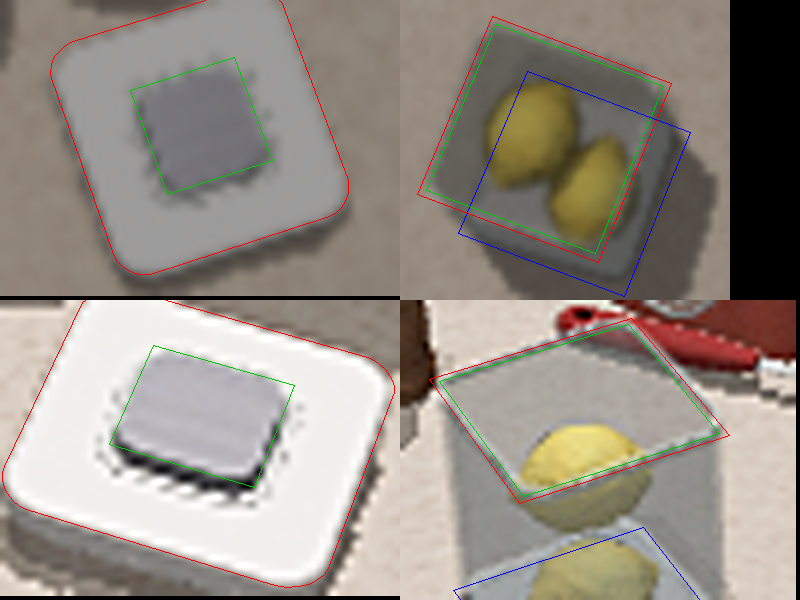

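```bash
python3 - <<'E'
from h import *
s=cv2.imread("pics/scene0.png");t=cv2.imread("pics/top0.png")
def z(im,x,y,w,h,k):
    a=cv2.resize(im[y:y+h,x:x+w],None,fx=k,fy=k,interpolation=cv2.INTER_CUBIC)
    a=cv2.normalize(a,None,0,255,cv2.NORM_MINMAX)
    for i in range(0,w,5): cv2.line(a,(i*k+k//2,0),(i*k+k//2,6 if i%10 else 14),(0,0,255)); cv2.putText(a,str(x+i),(i*k,24),0,.3,(0,0,255))
    for i in range(0,h,5): cv2.line(a,(0,i*k+k//2),(6,i*k+k//2),(0,0,255)); cv2.putText(a,str(y+i),(8,i*k+k//2+4),0,.3,(0,0,255))
    return a
A=z(s,238,162,58,37,13)[:,:750]; B=z(np.clip(t*1.8,0,255).astype(np.uint8),240,183,55,50,12)
cv2.imwrite("pics/z1.png",A);cv2.imwrite("pics/z2.png",B)
E
```

```text
(no output)
```

View pics/z1.png

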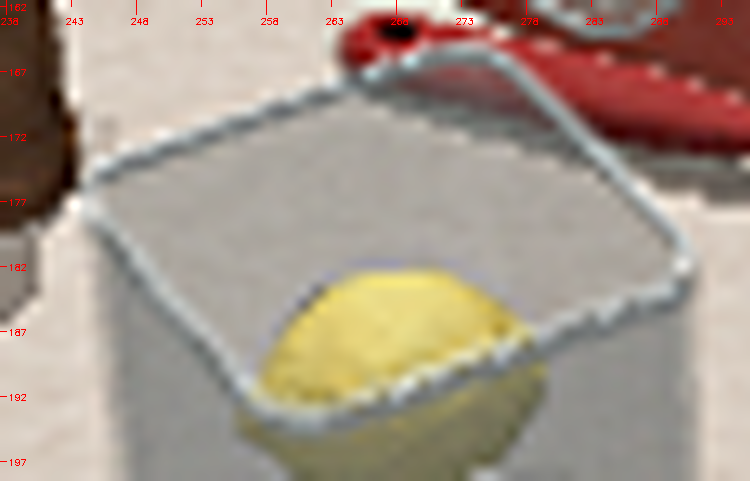

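View pics/z2.png

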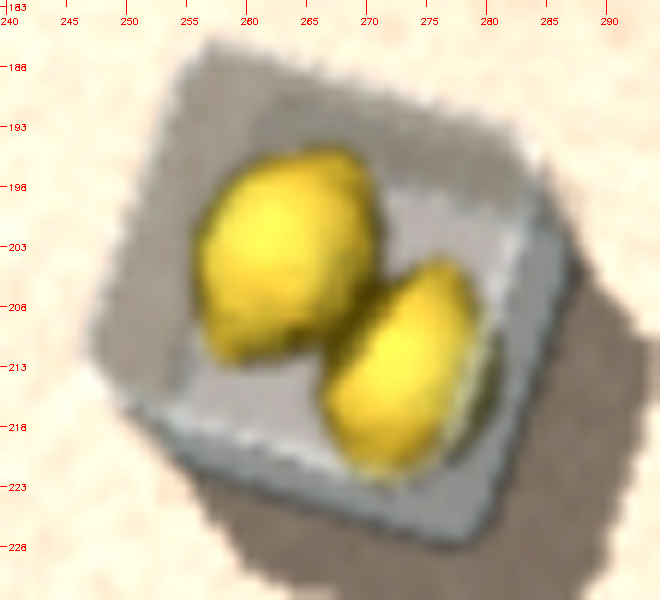

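```bash
python3 - <<'E'
from h import *
S=[[(105,175),(240,130),(345,90),(420,60)],[(510,65),(580,130),(640,190),(675,230)],[(670,290),(590,315),(490,352),(400,388),(340,408)],[(95,220),(150,275),(200,330),(245,382)]]
S=[(np.array(e)+.5)/13-.5+[238,162] for e in S]
T=[[(185,95),(140,230),(95,320)],[(220,42),(330,75),(420,102),(510,130)],[(527,200),(500,300),(460,430)],[(170,415),(270,440),(370,472)]]
T=[(np.array(e)+.5)/12-.5+[240,183] for e in T]
def d(u,q):
    D=[]
    for i in range(4):
        a,b=q[i],q[(i+1)%4];n=np.array([-(b-a)[1],(b-a)[0]])/np.linalg.norm(b-a);D.append(n@(u-a))
    return min(D,key=abs)
def F(obs,a):
    def f(p):
        r=[]
        for n,E,aa in obs:
            q=proj(n,sq(*p,.13,aa)); r+=[d(u,q) for e in E for u in e]
        return np.array(r)
    s=least_squares(f,[.491,.155,-23]);return s.x.round(4),s.fun.round(1)
for a in(.1005,.104):print(F([("scene",S,a)],a))
print(F([("top",T,.104)],.1)); print(F([("top",T[:2],.104)],.1)); print(F([("scene",S,.1005),("top",T[:2],.104)],.1))
E
```

```text
(array([  0.4931,   0.1553, -18.9498]), array([-0.3, -0.5, -0.3, -0.1,  0.2,  0.4,  0.4,  0.1,  0.2, -0.2, -0.3,
       -0.2, -0.4,  0.5,  0.2,  0.1,  0.2]))
(array([  0.4933,   0.1556, -19.1399]), array([-0.8, -1. , -0.8, -0.5, -0.4, -0.1, -0.1, -0.4, -0.2, -0.6, -0.7,
       -0.5, -0.7,  0. , -0.3, -0.4, -0.3]))
(array([  0.4912,   0.1542, -19.2265]), array([-1. , -1.1, -0. , -0.5, -0.5, -0.6, -0.7, -1.1, -0.6, -0.5, -0.6,
       -0.9, -0.7]))
(array([  0.4885,   0.1526, -20.5713]), array([-0. , -0.4,  0.5, -0.2, -0. ,  0.1,  0.1]))
(array([  0.4916,   0.1543, -19.5078]), array([-0. , -0.2,  0.1,  0.3,  0.4,  0.7,  0.8,  0.5, -0.3, -0.7, -0.7,
       -0.5, -0.7,  0.3, -0.1, -0.2, -0.2, -1. , -1.2, -0.2, -0.6, -0.7,
       -0.7, -0.8]))
```

Canister rim fitted from edges: scene (0.493, 0.155), top (0.491, 0.154), yaw -19.2°. Lid: scene (0.5095, -0.215), top (0.508, -0.217), yaw 15.6°. The two views agree to about 2 mm and the sizes match. Next is the button.

```bash
cat > go.py <<'E'
import sys,numpy as np
from cell import env, sensors, job, snapshot
x,y,z,yaw=map(float,sys.argv[1:5]); o=sensors.observe(); p=o["tcp_pos"]; w=np.radians(o["tcp_rot"][2]); c,s=np.cos(w),np.sin(w)
dx,dy=x-p[0],y-p[1]
print("tool d",np.round([c*dx+s*dy,s*dx-c*dy,p[2]-z],4),"turn",round((o["tcp_rot"][2]-yaw+180)%360-180,2),"F",o["contact_force"].round(1),"rot",o["tcp_rot"].round(1),"t",round(o["t"],2),"q6",round(o["q"][5],1))
E
echo '{"x":[0, 0, 0, 0, 0, 0, 0, 0], "y":[0, 0, 0, 0, 0, 0, 0, 0], "z":[0, 0, 0, 0, 0, 0, 0, 0], "turn":[7, 7, 7, 7, 7, 7, 7, 2.9], "finger_gap":[0, 0, 0, 0, 0, 0, 0, 0]}' | python3 jog.py 25; python3 go.py .509 -.2158 .07 105.6
for i in 1; do echo '{"x":[-0.0388, -0.0388, -0.0388, -0.0388, -0.0388, -0.0388, -0.0388, -0.0388], "y":[0.0049, 0.0049, 0.0049, 0.0049, 0.0049, 0.0049, 0.0049, 0.0049], "z":[0, 0, 0, 0, 0, 0, 0, 0], "turn":[0, 0, 0, 0, 0, 0, 0, 0], "finger_gap":[0, 0, 0, 0, 0, 0, 0, 0]}' | python3 jog.py; done; python3 go.py .509 -.2158 .07 105.6
```

```text
t: 1.43
tcp_pos: [0.3318, 0.2178, 0.2452]
tcp_rot: [-180.0, 0.0, 105.6]
contact_force: [1.7, 0.7, -0.7]
grip_width: 0.0003
finger_force: 0.0
tool d [-0.4653  0.054   0.1752] turn 0.01 F [ 1.7  0.7 -0.7] rot [-180.     0.   105.6] t 1.43 q6 12.4
```

```bash
echo '{"x":[-0.0388, -0.0388, -0.0388, -0.0388, -0.0388, -0.0388, -0.0388, -0.0388], "y":[0.0049, 0.0049, 0.0049, 0.0049, 0.0049, 0.0049, 0.0049, 0.0049], "z":[0, 0, 0, 0, 0, 0, 0, 0], "turn":[0, 0, 0, 0, 0, 0, 0, 0], "finger_gap":[0, 0, 0, 0, 0, 0, 0, 0]}' | python3 jog.py; python3 go.py .509 -.2158 .07 105.6
```

```text
t: 2.1
tcp_pos: [0.4531, -0.0709, 0.2452]
tcp_rot: [-180.0, -0.0, 105.6]
contact_force: [0.2, 0.9, 0.3]
grip_width: -0.0002
finger_force: 0.0
tool d [-0.1546  0.0149  0.1752] turn -0.02 F [0.2 0.9 0.3] rot [-180.    -0.   105.6] t 2.1 q6 -29.0
```

```bash
echo '{"x":[-0.038, -0.038, -0.038, -0.038, 0, 0, 0], "y":[0.0037, 0.0037, 0.0037, 0.0037, 0, 0, 0], "z":[0.04, 0.04, 0.04, 0.03, 0.02, 0, 0], "turn":[0, 0, 0, 0, 0, 0, 0], "finger_gap":[0, 0, 0, 0, 0, 0, 0]}' | python3 jog.py; python3 go.py .509 -.2158 .048 105.6
```

```text
t: 2.68
tcp_pos: [0.4954, -0.1795, 0.1086]
tcp_rot: [-179.9, -0.1, 105.6]
contact_force: [0.1, 0.6, 0.1]
grip_width: -0.0001
finger_force: 0.0
tool d [-0.0386  0.0034  0.0606] turn -0.03 F [0.1 0.6 0.1] rot [-1.799e+02 -1.000e-01  1.056e+02] t 2.68 q6 -39.5
```

```bash
echo '{"x":[-0.0193, -0.0193, 0, 0, 0, 0], "y":[0.0017, 0.0017, 0, 0, 0, 0], "z":[0.02, 0.02, 0.01, 0.006, 0, 0], "turn":[0, 0, 0, 0, 0, 0], "finger_gap":[0, 0, 0, 0, 0, 0]}' | python3 jog.py; python3 go.py .509 -.2158 .048 105.6
```

```text
t: 3.18
tcp_pos: [0.5099, -0.2153, 0.0544]
tcp_rot: [180.0, 0.0, 105.7]
contact_force: [-0.4, -0.5, 1.4]
grip_width: 0.0001
finger_force: 0.0
tool d [-0.0002 -0.001   0.0064] turn 0.05 F [-0.4 -0.5  1.4] rot [180.    0.  105.7] t 3.18 q6 -42.3
```

```bash
echo '{"x":[0, 0, 0, 0, 0, 0, 0], "y":[0, 0, 0, 0, 0, 0, 0], "z":[0.002, 0.002, 0.002, 0.002, 0.002, 0, 0], "turn":[0, 0, 0, 0, 0, 0, 0], "finger_gap":[0, 0, 0, 0, 0, 0, 0]}' | python3 jog.py; echo '{"x":[0, 0, 0, 0, 0], "y":[0, 0, 0, 0, 0], "z":[0.001, 0.001, 0.001, 0, 0], "turn":[0, 0, 0, 0, 0], "finger_gap":[0, 0, 0, 0, 0]}' | python3 jog.py
```

```text
t: 3.77
tcp_pos: [0.5098, -0.216, 0.0435]
tcp_rot: [180.0, 0.0, 105.6]
contact_force: [0.6, 2.5, 4.6]
grip_width: -0.0002
finger_force: 2.6
t: 4.18
tcp_pos: [0.5099, -0.216, 0.041]
tcp_rot: [180.0, 0.0, 105.6]
contact_force: [-2.4, 3.1, 10.8]
grip_width: 0.0
finger_force: 5.6
```

```bash
echo '{"x":[0, 0, 0, 0, 0, 0, 0, 0], "y":[0, 0, 0, 0, 0, 0, 0, 0], "z":[0.0005, 0, -0.003, -0.005, -0.005, -0.005, 0, 0], "turn":[0, 0, 0, 0, 0, 0, 0, 0], "finger_gap":[0, 0, 0, 0, 0, 0, 0, 0]}' | python3 jog.py; python3 go.py .509 -.2158 .0642 105.6
```

```text
t: 4.85
tcp_pos: [0.5097, -0.2162, 0.058]
tcp_rot: [180.0, 0.0, 105.6]
contact_force: [1.6, 0.0, 3.0]
grip_width: -0.0002
finger_force: 1.7
tool d [ 0.0006 -0.0006 -0.0062] turn -0.01 F [1.6 0.  3. ] rot [180.    0.  105.6] t 4.85 q6 -42.4
```

```bash
echo '{"x":[0, 0, 0, 0, 0, 0, 0, 0], "y":[0, 0, 0, 0, 0, 0, 0, 0], "z":[-0.005, -0.01, -0.02, -0.02, 0, 0, 0, 0], "turn":[0, 0, 0, 0, 0, 0, 0, 0], "finger_gap":[0, 0, 0.085, 0.085, 0.085, 0.085, 0.085, 0.085]}' | python3 jog.py; python3 - <<'E'
from h import *
from cell import env, sensors, job, snapshot
l=(.509,-.2158,15.6)
L=[(sq(*l,.026,.108,.018),(0,0,255)),(sq(*l,.0505,.048,.004),(0,200,0))]
o=[]
for n,x,y in(("top",352,183),("scene",356,242)):
    im=np.ascontiguousarray(snapshot(n)["color"][:,:,::-1]); cv2.imwrite(f"pics/{n}1.png",im); o.append(ov(im,n,L,x,y,50,37,8))
sheet(o,"pics/ov2.png")
E
python3 go.py .509 -.2158 .041 105.6
```

```text
t: 5.52
tcp_pos: [0.5092, -0.2159, 0.1119]
tcp_rot: [-179.9, -0.1, 105.6]
contact_force: [-0.1, 0.2, -0.2]
grip_width: 0.0726
finger_force: 0.0
tool d [ 0.0002 -0.0002  0.0709] turn -0.01 F [0.2 0.2 0.1] rot [-1.799e+02 -1.000e-01  1.056e+02] t 5.62 q6 -42.4
```

View pics/ov2.png

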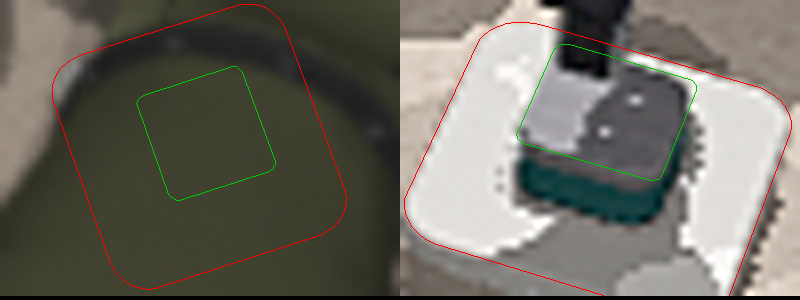

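The button is up: the teal skirt shows at about crop (590,185), and the green outline sits on the button top. Next I grasp it.

```bash
echo '{"x":[0, 0, 0, 0, 0], "y":[0, 0, 0, 0, 0], "z":[0.025, 0.025, 0.0175, 0.003, 0], "turn":[0, 0, 0, 0, 0], "finger_gap":[0.085, 0.085, 0.085, 0.085, 0.085]}' | python3 jog.py; echo '{"x":[0, 0, 0, 0, 0, 0], "y":[0, 0, 0, 0, 0, 0], "z":[0, 0, 0, 0, 0, 0], "turn":[0, 0, 0, 0, 0, 0], "finger_gap":[0.03, 0.03, 0.03, 0.03, 0.03, 0.03]}' | python3 jog.py 40; python3 go.py .509 -.2158 .041 105.6
```

```text
t: 6.03
tcp_pos: [0.509, -0.2158, 0.0411]
tcp_rot: [-179.9, -0.1, 105.6]
contact_force: [0.5, 0.6, 1.2]
grip_width: 0.0848
finger_force: 0.0
t: 6.53
tcp_pos: [0.51, -0.2163, 0.0428]
tcp_rot: [179.9, 0.1, 105.6]
contact_force: [1.9, -0.6, 1.8]
grip_width: 0.047
finger_force: 47.8
tool d [ 0.0008 -0.0009  0.0018] turn -0.01 F [ 1.9 -0.6  1.8] rot [1.799e+02 1.000e-01 1.056e+02] t 6.53 q6 -42.4
```

```bash
echo '{"x":[0, 0, 0, 0, 0, 0, 0, 0], "y":[0, 0, 0, 0, 0, 0, 0, 0], "z":[-0.005, -0.015, -0.03, -0.035, -0.035, -0.035, -0.03, -0.01], "turn":[0, 0, 0, 0, 0, 0, 0, 0], "finger_gap":[0.03, 0.03, 0.03, 0.03, 0.03, 0.03, 0.03, 0.03]}' | python3 jog.py; echo '{"x":[0, 0, 0], "y":[0, 0, 0], "z":[0, 0, 0], "turn":[0, 0, 0], "finger_gap":[0.03, 0.03, 0.03]}' | python3 jog.py;python3 go.py .4922 .1548 .235 70.8; python3 - <<'E'
from cell import env, sensors, job, snapshot;import cv2
s=snapshot("scene")["color"][:,:,::-1]; cv2.imwrite("pics/lift.png",cv2.resize(s[130:330,240:500],None,fx=3,fy=3,interpolation=2))
E
```

```text
t: 7.2
tcp_pos: [0.5102, -0.2164, 0.2417]
tcp_rot: [179.8, 0.2, 105.6]
contact_force: [0.6, 0.1, -2.6]
grip_width: 0.0468
finger_force: 47.4
t: 7.45
tcp_pos: [0.5088, -0.2158, 0.2346]
tcp_rot: [-179.8, -0.1, 105.6]
contact_force: [-0.5, 0.1, -3.8]
grip_width: 0.0466
finger_force: 47.3
tool d [ 0.3614  0.0836 -0.0004] turn 34.79 F [-0.5  0.1 -3.8] rot [-1.798e+02 -1.000e-01  1.056e+02] t 7.45 q6 -42.4
```

View pics/lift.png

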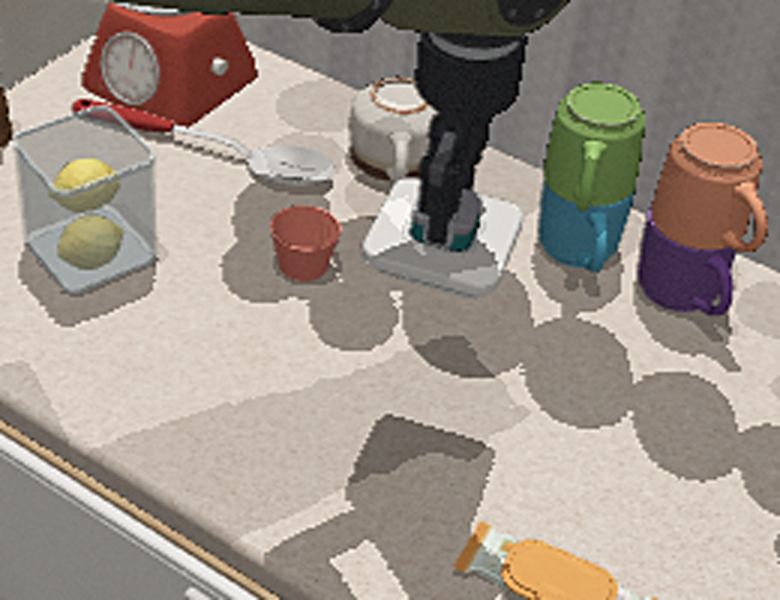

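The lid is held level in the gripper, at about (440,240) in the crop. I'll carry it across.

```bash
echo '{"x":[0.01, 0.02, 0.03, 0.03, 0.03, 0.03, 0.03, 0.03], "y":[0.0023, 0.0046, 0.007, 0.007, 0.007, 0.007, 0.007, 0.007], "z":[0, 0, 0, 0, 0, 0, 0, 0], "turn":[0, 0, 0, 0, 0, 0, 0, 0], "finger_gap":[0.03, 0.03, 0.03, 0.03, 0.03, 0.03, 0.03, 0.03]}' | python3 jog.py; echo '{"x":[0.03, 0.03, 0.03, 0.03, 0.02, 0.01, 0, 0], "y":[0.007, 0.007, 0.007, 0.007, 0.0046, 0.0023, 0, 0], "z":[0, 0, 0, 0, 0, 0, 0, 0], "turn":[0, 0, 0, 0, 0, 0, 0, 0], "finger_gap":[0.03, 0.03, 0.03, 0.03, 0.03, 0.03, 0.03, 0.03]}' | python3 jog.py;python3 go.py .4922 .1548 .235 70.8
```

```text
t: 8.17
tcp_pos: [0.4993, 0.0014, 0.2362]
tcp_rot: [-179.9, -0.0, 105.6]
contact_force: [1.5, -0.3, -2.4]
grip_width: 0.0472
finger_force: 47.3
t: 8.83
tcp_pos: [0.4931, 0.1533, 0.2365]
tcp_rot: [-179.9, 0.0, 105.6]
contact_force: [-1.0, 0.0, -1.9]
grip_width: 0.0472
finger_force: 47.3
tool d [ 0.0017 -0.0005  0.0015] turn 34.85 F [-1.   0.  -1.9] rot [-179.9    0.   105.6] t 8.83 q6 -2.4
```

```bash
echo '{"x":[0, 0, 0, 0, 0, 0, 0, 0], "y":[0, 0, 0, 0, 0, 0, 0, 0], "z":[0, 0, 0, 0, 0, 0, 0, 0], "turn":[5, 6, 6, 6, 6, 5.8, 0, 0], "finger_gap":[0.03, 0.03, 0.03, 0.03, 0.03, 0.03, 0.03, 0.03]}' | python3 jog.py; python3 go.py .4922 .1548 .18 70.8
```

```text
t: 9.5
tcp_pos: [0.4935, 0.1523, 0.237]
tcp_rot: [-180.0, 0.0, 70.9]
contact_force: [0.4, -0.5, -3.3]
grip_width: 0.0469
finger_force: 47.2
tool d [ 0.0019 -0.0021  0.057 ] turn 0.11 F [ 0.4 -0.5 -3.3] rot [-180.     0.    70.9] t 9.5 q6 32.2
```

```bash
echo '{"x":[0.001, 0.001, 0, 0, 0, 0, 0], "y":[-0.001, -0.001, 0, 0, 0, 0, 0], "z":[0.02, 0.02, 0.01, 0.005, 0, 0, 0], "turn":[0, 0, 0, 0, 0, 0, 0], "finger_gap":[0.03, 0.03, 0.03, 0.03, 0.03, 0.03, 0.03]}' | python3 jog.py; python3 go.py .4922 .1548 .18 70.8; python3 - <<'E'
from h import *
from cell import env, sensors, job, snapshot
ims={n:np.ascontiguousarray(snapshot(n)["color"][:,:,::-1]) for n in("scene","top")}
for n in ims: cv2.imwrite(f"pics/over_{n}.png",ims[n])
z=sensors.observe()["tcp_pos"][2]-.0425+.026; print(z, sensors.observe()["tcp_pos"])
p=(.4931,.1553,-19.2)
P=[(sq(*p,.13,.104,.008),(0,0,255)),(sq(*p,0,.104,.008),(0,0,255)),(sq(*p,z,.108,.018),(0,200,0))]
a=ov(ims["scene"],"scene",P,230,140,80,60,8)
b=cv2.resize(ims["scene"][135:235,225:325],None,fx=6,fy=6,interpolation=2)
for Q,c in P: cv2.polylines(b,[np.int32((proj("scene",Q)-[225,135]+.5)*6)],True,c,1)
cv2.imwrite("pics/ov3.png",b)
E
```

```text
t: 10.08
tcp_pos: [0.4927, 0.1557, 0.1831]
tcp_rot: [179.9, -0.0, 70.8]
contact_force: [-0.4, -0.5, -3.2]
grip_width: 0.0471
finger_force: 47.2
tool d [-0.0011 -0.0002  0.0031] turn 0.02 F [-0.4 -0.5 -3.2] rot [179.9  -0.   70.8] t 10.08 q6 32.7
0.1664736948764301 [0.4925871  0.1557765  0.18297369]
```

View pics/ov3.png

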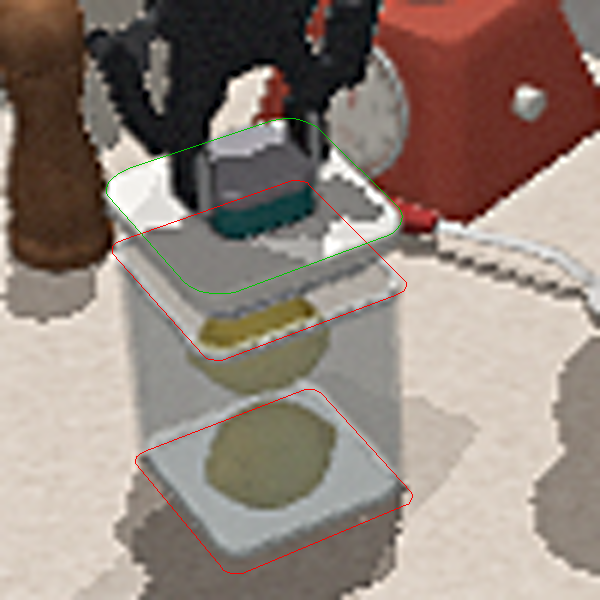

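The lid's flange matches the green outline, level and centred over the rim; the rim's front corner is at about (210,350) in the crop. I'll lower gently while watching the force.

```bash
echo '{"x":[-0.0008, 0, 0, 0, 0, 0], "y":[0, 0, 0, 0, 0, 0], "z":[0.005, 0.004, 0.003, 0.002, 0, 0], "turn":[0, 0, 0, 0, 0, 0], "finger_gap":[0.03, 0.03, 0.03, 0.03, 0.03, 0.03]}' | python3 jog.py; python3 go.py .4922 .1548 .158 70.8;  echo '{"x":[0, 0, 0, 0], "y":[0, 0, 0, 0], "z":[0.002, 0.002, 0, 0], "turn":[0, 0, 0, 0], "finger_gap":[0.03, 0.03, 0.03, 0.03]}' | python3 jog.py; python3 go.py .4922 .1548 .158 70.8
```

```text
t: 10.68
tcp_pos: [0.492, 0.155, 0.168]
tcp_rot: [-180.0, 0.0, 70.8]
contact_force: [-0.1, 0.0, -3.3]
grip_width: 0.0469
finger_force: 47.2
tool d [-0.0001  0.0003  0.01  ] turn -0.01 F [-0.1  0.  -3.3] rot [-180.     0.    70.8] t 10.68 q6 32.6
t: 11.02
tcp_pos: [0.492, 0.155, 0.164]
tcp_rot: [-180.0, 0.0, 70.8]
contact_force: [0.4, 0.6, -3.3]
grip_width: 0.0473
finger_force: 47.2
tool d [-0.0001  0.0003  0.006 ] turn -0.01 F [ 0.4  0.6 -3.3] rot [-180.     0.    70.8] t 11.02 q6 32.6
```

Free entry, with only the lid's weight on the wrist and the plug 8 mm in. I'll keep going.

```bash
for i in 1; do echo '{"x":[0, 0, 0, 0], "y":[0, 0, 0, 0], "z":[0.0015, 0.0015, 0, 0], "turn":[0, 0, 0, 0], "finger_gap":[0.03, 0.03, 0.03, 0.03]}' | python3 jog.py; done;  echo '{"x":[0, 0, 0, 0], "y":[0, 0, 0, 0], "z":[0.001, 0.001, 0, 0], "turn":[0, 0, 0, 0], "finger_gap":[0.03, 0.03, 0.03, 0.03]}' | python3 jog.py; echo '{"x":[0, 0, 0], "y":[0, 0, 0], "z":[0.001, 0, 0], "turn":[0, 0, 0], "finger_gap":[0.03, 0.03, 0.03]}' | python3 jog.py; python3 go.py .4922 .1548 .158 70.8
```

```text
t: 11.35
tcp_pos: [0.492, 0.155, 0.161]
tcp_rot: [-180.0, 0.0, 70.8]
contact_force: [0.2, 0.4, -3.2]
grip_width: 0.0471
finger_force: 47.2
t: 11.68
tcp_pos: [0.4921, 0.155, 0.1594]
tcp_rot: [180.0, -0.0, 70.8]
contact_force: [-0.8, 0.5, 2.1]
grip_width: 0.047
finger_force: 47.9
t: 11.93
tcp_pos: [0.4921, 0.155, 0.1583]
tcp_rot: [180.0, -0.0, 70.8]
contact_force: [-1.2, 0.1, 2.1]
grip_width: 0.0475
finger_force: 47.9
tool d [-0.0002  0.0002  0.0003] turn -0.01 F [-1.2  0.1  2.1] rot [180.   -0.   70.8] t 11.93 q6 32.6
```

Contact at TCP z 0.159, where the fully seated height is expected at 0.1585; only the button spring pushes back. I'll release, back off and check.

```bash
echo '{"x":[0, 0, 0, 0, 0, 0, 0, 0], "y":[0, 0, 0, 0, 0, 0, 0, 0], "z":[-0.001, 0, 0, 0, 0, 0, -0.01, -0.02], "turn":[0, 0, 0, 0, 0, 0, 0, 0], "finger_gap":[0.085, 0.085, 0.085, 0.085, 0.085, 0.085, 0.085, 0.085]}' | python3 jog.py; echo '{"x":[0, 0, 0, 0, 0, 0, 0, 0], "y":[0, 0, 0, 0, 0, 0, 0, 0], "z":[-0.03, -0.02, 0, 0, 0, 0, 0, 0], "turn":[0, 0, 0, 0, 0, 0, 0, 0], "finger_gap":[0, 0, 0, 0, 0, 0, 0, 0]}' | python3 jog.py;python3 go.py .4922 .1548 .1805 70.8
python3 - <<'E'
from h import *
from cell import env, sensors, job, snapshot
im=np.ascontiguousarray(snapshot("scene")["color"][:,:,::-1]); cv2.imwrite("pics/seat.png",im)
p=(.4931,.1553,-19.2)
P=[(sq(*p,.13,.108,.018),(0,0,255)),(sq(*p,.142,.108,.018),(0,200,0)),(sq(*p,.1665,.048,.004),(0,200,255))]
b=cv2.resize(im[145:220,230:310],None,fx=8,fy=8,interpolation=2)
for Q,c in P: cv2.polylines(b,[np.int32((proj("scene",Q)-[230,145]+.5)*8)],True,c,1)
cv2.imwrite("pics/ov4.png",b)
E
```

```text
t: 12.6
tcp_pos: [0.4912, 0.1548, 0.1882]
tcp_rot: [-179.8, 0.1, 70.8]
contact_force: [-0.3, 0.2, -0.1]
grip_width: 0.0848
finger_force: 0.0
t: 13.27
tcp_pos: [0.4918, 0.155, 0.2385]
tcp_rot: [-179.9, 0.0, 70.8]
contact_force: [0.6, -1.0, -0.2]
grip_width: -0.0003
finger_force: 0.0
tool d [-0.      0.0004  0.058 ] turn -0.01 F [ 0.6 -1.  -0.2] rot [-179.9    0.    70.8] t 13.27 q6 32.6
```

View pics/ov4.png

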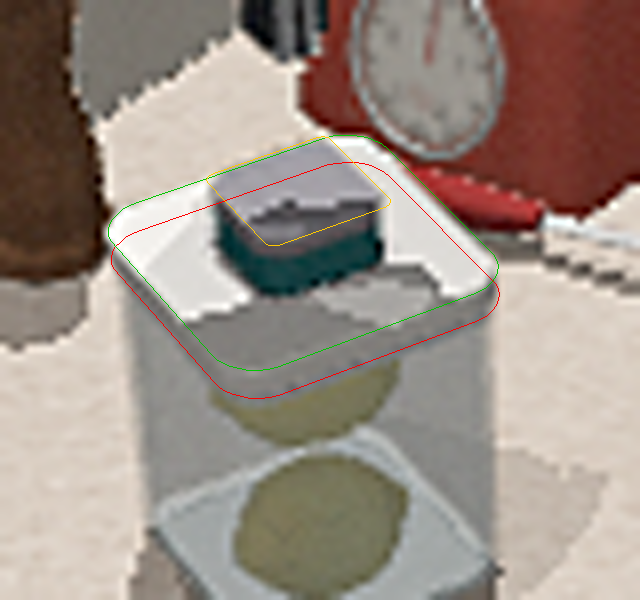

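The lid is seated level: its flange lies between the red (rim) and green (top) outlines, and the button is up. I'll press it home slowly.

```bash
echo '{"x":[0, 0, 0, 0, 0, 0, 0, 0], "y":[0, 0, 0, 0, 0, 0, 0, 0], "z":[0.025, 0.02, 0.01, 0.0025, 0.0025, 0.0025, 0.0025, 0.0025], "turn":[0, 0, 0, 0, 0, 0, 0, 0], "finger_gap":[0, 0, 0, 0, 0, 0, 0, 0]}' | python3 jog.py; echo '{"x":[0, 0, 0, 0, 0, 0, 0], "y":[0, 0, 0, 0, 0, 0, 0], "z":[0.0025, 0.0025, 0.0025, 0.0025, 0.001, 0, 0], "turn":[0, 0, 0, 0, 0, 0, 0], "finger_gap":[0, 0, 0, 0, 0, 0, 0]}' | python3 jog.py; python3 go.py .4922 .1548 .157 70.8
```

```text
t: 13.98
tcp_pos: [0.4923, 0.1551, 0.1724]
tcp_rot: [179.9, -0.0, 70.8]
contact_force: [-2.6, -0.6, 6.7]
grip_width: 0.0007
finger_force: 3.3
t: 14.57
tcp_pos: [0.4924, 0.1551, 0.1612]
tcp_rot: [179.9, -0.0, 70.8]
contact_force: [-0.5, 1.1, 4.8]
grip_width: -0.0002
finger_force: 2.5
tool d [-0.0003 -0.0001  0.0042] turn -0.01 F [-0.5  1.1  4.8] rot [179.9  -0.   70.8] t 14.57 q6 32.6
```

```bash
echo '{"x":[0, 0, 0, 0, 0], "y":[0, 0, 0, 0, 0], "z":[0.0015, 0.001, 0.001, 0, 0], "turn":[0, 0, 0, 0, 0], "finger_gap":[0, 0, 0, 0, 0]}' | python3 jog.py;echo '{"x":[0, 0, 0], "y":[0, 0, 0], "z":[0.0005, 0, 0], "turn":[0, 0, 0], "finger_gap":[0, 0, 0]}' | python3 jog.py
```

```text
t: 14.98
tcp_pos: [0.4924, 0.1551, 0.1576]
tcp_rot: [179.9, -0.0, 70.8]
contact_force: [-0.8, -0.5, 4.5]
grip_width: 0.0001
finger_force: 2.7
t: 15.23
tcp_pos: [0.4924, 0.1551, 0.1572]
tcp_rot: [179.9, -0.0, 70.8]
contact_force: [-0.5, -0.0, 5.2]
grip_width: 0.0002
finger_force: 2.7
```

```bash
echo '{"x":[0, 0, 0], "y":[0, 0, 0], "z":[0.0005, 0, 0], "turn":[0, 0, 0], "finger_gap":[0, 0, 0]}' | python3 jog.py;echo '{"x":[0, 0, 0], "y":[0, 0, 0], "z":[0.0005, 0, 0], "turn":[0, 0, 0], "finger_gap":[0, 0, 0]}' | python3 jog.py
```

```text
t: 15.48
tcp_pos: [0.4924, 0.1551, 0.157]
tcp_rot: [179.9, -0.1, 70.8]
contact_force: [-1.5, -0.2, 8.6]
grip_width: -0.0
finger_force: 4.6
t: 15.73
tcp_pos: [0.4925, 0.1551, 0.1569]
tcp_rot: [179.9, -0.1, 70.8]
contact_force: [-4.3, -1.2, 13.6]
grip_width: -0.0002
finger_force: 7.0
```

At the hard stop with 13.6 N. I'll release slowly.

```bash
echo '{"x":[0, 0, 0, 0, 0, 0], "y":[0, 0, 0, 0, 0, 0], "z":[-0.002, -0.003, -0.003, -0.003, 0, 0], "turn":[0, 0, 0, 0, 0, 0], "finger_gap":[0, 0, 0, 0, 0, 0]}' | python3 jog.py; echo '{"x":[0, 0, 0, 0, 0, 0, 0, 0], "y":[0, 0, 0, 0, 0, 0, 0, 0], "z":[-0.01, -0.02, -0.03, -0.02, 0, 0, 0, 0], "turn":[0, 0, 0, 0, 0, 0, 0, 0], "finger_gap":[0, 0, 0, 0, 0, 0, 0, 0]}' | python3 jog.py
python3 - <<'E'
from h import *
from cell import env, sensors, job, snapshot
im=np.ascontiguousarray(snapshot("scene")["color"][:,:,::-1])
p=(.4931,.1553,-19.2)
P=[(sq(*p,.13,.108,.018),(0,0,255)),(sq(*p,.142,.108,.018),(0,200,0)),(sq(*p,.150,.048,.004),(0,200,255))]
b=cv2.resize(im[145:220,230:310],None,fx=8,fy=8,interpolation=2)
for Q,c in P: cv2.polylines(b,[np.int32((proj("scene",Q)-[230,145]+.5)*8)],True,c,1)
cv2.imwrite("pics/ov5.png",b)
E
```

```text
t: 16.23
tcp_pos: [0.4919, 0.1549, 0.1665]
tcp_rot: [-180.0, 0.0, 70.8]
contact_force: [-0.1, -0.2, 0.0]
grip_width: -0.0004
finger_force: 0.0
t: 16.9
tcp_pos: [0.4916, 0.1549, 0.2457]
tcp_rot: [-179.9, 0.1, 70.8]
contact_force: [0.3, -0.4, 0.4]
grip_width: 0.0002
finger_force: 0.0
```

View pics/ov5.png

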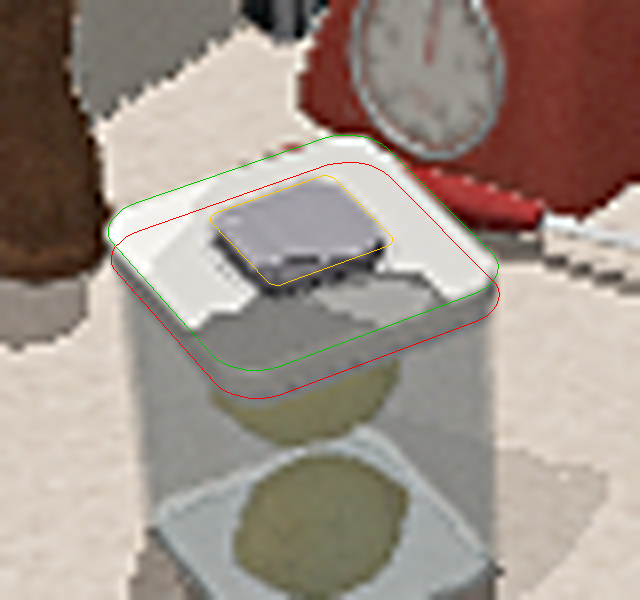

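The button stayed down: its top lies on the 8 mm outline and no teal shows. The lid is level on the rim and the arm is clear.

```bash
python3 -c "
from cell import env, sensors, job, snapshot
print(job.finish_job())"
```

```text
the job is handed in; nothing more can be done
None
```

The lid is back on the canister, seated level in the mouth with its button latched down, and the job was handed in at about 17 s; the hand-in gave no verdict, so these results rest on the camera and force checks.

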